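# Free the bolt of the clinic's combination lock box

## Task

Unlock the grey medicine lock box: turn the left dial to 3 and the right dial to 7, then slide the bolt on its top fully to the left so that its end comes out of the hasp's staple. The lock is worn, so feel each dial slowly through the stretch just before and after its number until its pin drops in and holds it; never force a held dial or a bolt that is still locked, and leave the pen on the box and the ampoule and vial beside it where they are.

Things in the scene. Friction and masses are not known exactly. Their poses are not given: they have to be found in the camera images.
- case: Grey steel lock box, 210 x 290 mm, fixed; top face 88 mm high, hasp strap on the front. Origin: centre of its underside; x away from its front, y to its left, z up. Dials at x = 0, y = +78 (left) and -78 mm (right), numerals at 44 mm radius. The bolt lies along y at x = -72 mm; its guides (22 mm wide, 12 mm along y, tops 107 mm high) at y = -50 and +46, staple (top 113 mm high) at y = -88 mm.
- dial_left (a joint): Angle of the left dial, rad, growing clockwise seen from above; 0 points at numeral 0 (the box's +x), each numeral is 0.628 further, so 3 is 1.885; stops at -0.15 and 5.8. Drag about 0.1 N m. Somewhere within 0.25 rad either side of 3, nowhere else, a hidden spring pin drops into its gate and holds the dial (0.05 rad of play): a sharp rise of torque. Over 20 N on the pin, at 34 mm radius (0.7 N m), is forcing.
- dial_right (a joint): Angle of the right dial, rad, growing clockwise seen from above; 0 points at numeral 0 (the box's +x), each numeral is 0.628 further, so 7 is 4.398; stops at -0.15 and 5.8. Drag about 0.1 N m. Somewhere within 0.25 rad either side of 7, nowhere else, a hidden spring pin drops into its gate and holds the dial (0.05 rad of play): a sharp rise of torque. Over 20 N on the pin, at 34 mm radius (0.7 N m), is forcing.
- dial_left_grip (a point): Left dial: a black pointer knob, its upright bar 42 mm long, 13 mm thick, from 92 mm to 124 mm above the desk, on a disc of 42 mm diameter; a white line marks the pointing end. This point is on the turning axis inside the bar, 112 mm above the desk. x: along the bar towards its pointing end (turns with the dial); z up.
- dial_right_grip (a point): Right dial, of the same make: point on its turning axis inside the bar, 112 mm above the desk; x along the bar towards its pointing end.
- bolt (a joint): Steel sliding bolt, a 10 mm round rod. Joint in m: 0 shut (rod end in the staple), growing as it is drawn along the box's +y (left), to its stop at 0.030. About 3 N of friction; stays where it is left. While either dial's pin has not dropped, the bolt stops after about 1 mm and must not be pushed with more than 20 N.
- bolt_knob (a point): Centre line of the bolt's upright knob, 115 mm above the desk: a 12 mm post with a 16 mm head whose top is 127 mm above the desk. It moves with the bolt; its axes are the box's.
- pen_1: Black pen, 145 mm long, lying along the box's y on the top plate behind the dials. Origin: centre of its underside.
- saline_ampoule: Clear plastic ampoule 61 mm tall standing on the desk to the left of the box. Origin: centre of its underside.
- vial_open: Small glass vial 36 mm tall standing on the desk to the right of the box. Origin: centre of its underside.

How it is judged:
At the end, for the whole second after the job is handed in: The bolt is drawn to at least 27 of its 30 mm and at rest; the left dial stands at 3 and the right dial at 7, each within 0.3 rad (half a number) (value of joint bolt above 0.027 m and velocity of joint bolt between -0.005 and 0.005 m/s and value of joint dial_left between 1.585 and 2.185 rad and value of joint dial_right between 4.098 and 4.698 rad); the robot touches nothing.
It fails at once if the left dial is forced against its dropped pin (over 20 N on the pin) (contact force between case and dial_left above 20 N).
It fails at once if the right dial is forced against its dropped pin (over 20 N on the pin) (contact force between case and dial_right above 20 N).
It fails at once if the locked bolt is forced (over 20 N on a pin) (contact force between case and bolt above 20 N).
It fails at once if the pen, ampoule or vial is moved by more than 25 mm (distance of any of pen_1, saline_ampoule, vial_open from where it was at the start of the episode above 0.025 m).
It also fails if it takes over 67 s, if anything falls off the work surface, if the arm or the gripper's body presses on something with over 40 N, if the wrist force passes 120 N, or if a joint passes its speed limit or range.

## Robot

A 6-joint arm with a two-finger parallel gripper is mounted at the origin on a cart in front of the work surface, level with it; the furniture and walls round the work are solid. World frame = base frame: x ahead of the robot, y to its left, z up, the work surface at z = 0. Lengths are in m, angles in rad, forces in N, time in s.
With the tool pointing down it reaches from about 0.275 to 0.85 m from the base axis. Payload 19 kg.
Tool frame: the origin (TCP) lies at the very end of the fingers, on their centre line; the grasp point (between the pads) lies 19 mm behind it; z points along the fingers, y is the direction in which the jaws open and shut (so a half turn about z gives the same grasp; the last joint's range is limited). The gripper opens to 85 mm and grips with 20 to 120 N. Pads are 22 mm wide; open, the fingers measure 114 mm over their backs; the gripper's body (76 mm by 85 mm) begins 54 mm behind the grasp point. The pads swing forward as they close: fully open they stand 13 mm farther back than shut.
Start: joints at [-1.413, 0.15, 1.437, -0, 1.554, -0.134], TCP at [0.165, -0.551, 0.231] pointing down, gripper open.
Joint ranges: [-2.8, 2.8], [-0.68, 2.1], [0.12, 2.68], [-1.39, 4.53], [0.16, 2.79], [-2.81, 2.81]. Speed limits (rad/s): [1.89, 1.89, 2.22, 3.01, 3.01, 3.01].

## Interface

Orientations are given as [roll, pitch, yaw] about the fixed x, y, z axes, in that order (R = Rz(yaw) Ry(pitch) Rx(roll)).
In Python, from station import observe, imaging, close_job gives the robot as it stands.
- The arm moves only by the tool apply_moves, never from a script. Its argument "rows" is one flat list of numbers, 7 for each row, row after row: the opening in per cent of the stroke, from 0 (shut) to 100 (fully open), then the shift along the tool's x, y, z in cm, then the turn, a rotation vector about the tool's x, y, z in degrees. A call has 1 to 20 rows; each row shifts and turns the pose as measured when the row begins, along the tool's axes as they then stand; what a row does not reach is not made up. A row lasts 1/8 s, in which the tool goes at most 62.5 mm and 10.7 degrees, less where a joint would pass 70% of its speed; a pose out of reach is approached as far as the arm can. A call with a gripper value outside its range is refused whole. The fingers move at their own pace and stop on an object; "force" is the grip in N (left out, the last holds). Time passes only in rows, so rows that do not move let the fingers close. It gives the time, the measured TCP pose, the force and the opening at its end, in the units of the state.
- observe(): the state, without advancing time (a new reading comes with each control period).
- imaging.camera(name): name is "scene" or "top" or "wrist"; returns a dict with "pixels" (420x560x3 uint8, red, green, blue), "range_z" (420x560 float32, m along the optical axis (not along the pixel's ray), 0 where there is no reading), "K" (3x3 intrinsics, pixels), "R" (3x3) and "t" (3): a world point X has camera coordinates R X + t. Camera axes: x right, y down, z forward; pixel columns grow to the right and rows downward; lengths in m; the calibration is good to about 2 mm. The wrist camera is an equidistant fisheye: a pixel r from the principal point sees the ray r / f radians off the axis. A picture is of the moment at which its call begins.
- close_job(): hands the job in, once; it reports no verdict.
Trained networks look in the newest picture that a camera, given by its name, has taken for a name from the list of things; names that differ only in an ending like _2 or _b are one class to them, and where a whole thing is asked for, a point or a joint stands for the part that bears it (a point fixed in the world has none). Each returns a list of dicts, best first, with "confidence" (0 to 1); they miss things now and then, are a little off and sometimes report something else, mostly with a low value. They report only what shows in the picture. A call takes as long as a camera call.
- imaging.find_in(thing, camera): "centre" ([row, column] in pixels, amid what is visible of it).
The state is a dict: "clock": time; "qpos": joint angles; "joint_velocities": joint speeds; "joint_torque": joint torques, N m; "ee_pos": TCP position; "tool_rot": TCP orientation; "ft_force": force on the tool from outside, world axes, zero at the start; "moment": the same for the moment, N m; "width": finger opening in m.
Only numpy, scipy, OpenCV 4.12 (cv2) and the standard library are available. Lean on these libraries where they do the work, as an engineer would, in place of code of your own. Each camera call takes 0.05 s, during which the arm holds its last target.

## Working session

There is one attempt and no reset: what is moved stays moved. The work goes in short steps, Python scripts to look and compute and a tool call to move; the robot and the scene stay as the last step left them, time stands still between calls to the robot, and variables do not carry over. Pictures are saved under pics/ and viewed, and the job is handed in when it is done.

Besides the shell and the picture viewer there is one more tool, called by a JSON object that holds its "method" and its "body", one argument or row to a line. apply_moves: Moves the arm, as the interface text tells. Its arguments: {"type":"object","properties":{"rows":{"type":"array"},"force":{"type":"number"}},"required":["rows"]}

```bash
ls; mkdir -p pics
python3 - <<'E'
from station import observe, imaging
import cv2,pickle
s=observe();print(s)
d={}
for c in ("scene","top"):
    im=imaging.camera(c);d[c]=im
    cv2.imwrite(f"pics/{c}0.png",im["pixels"][:,:,::-1])
    print(c,im["K"],im["R"],im["t"])
    for n in ("case","dial_left_grip","dial_right_grip","bolt_knob","pen_1","saline_ampoule","vial_open"):
        print(n,[(r["centre"],round(r["confidence"],2)) for r in imaging.find_in(n,c)[:3]])
pickle.dump(d,open("d0.pkl","wb"))
E
```

```text
pics
{'clock': 0.0, 'qpos': array([-1.41299910e+00,  1.50983340e-01,  1.43798751e+00,  1.79376245e-05,
        1.55379178e+00, -1.33983459e-01]), 'joint_velocities': array([ 0.00213297, -0.00079316, -0.00135042,  0.00048403,  0.00044392,
       -0.00065217]), 'joint_torque': array([ 7.73716019e-04, -7.13050532e+01, -5.70881009e+01, -1.85102544e-04,
        9.03614040e-03, -2.01820785e-05]), 'ee_pos': array([ 0.16536308, -0.55047122,  0.23069864]), 'tool_rot': array([-3.14043556e+00, -1.74062446e-04,  2.91780268e-01]), 'ft_force': array([-0.55633303, -0.28434134, -0.21386044]), 'moment': array([-0.02908669, -0.03459535,  0.04207184]), 'width': 0.08549104770198118}
scene [[409.6207794    0.         285.25088939]
 [  0.         409.6207794  208.85025424]
 [  0.           0.           1.        ]] [[-0.71273165 -0.70107924  0.02239423]
 [-0.41918145  0.40011599 -0.81498105]
 [ 0.562406   -0.59025003 -0.57905474]] [0.47717609 0.27679704 0.63787962]
case [([250.5, 310.0], 0.88)]
dial_left_grip [([211.5, 289.0], 0.55)]
dial_right_grip [([182.6, 341.8], 0.53)]
bolt_knob [([205.1, 347.1], 0.66)]
pen_1 [([184.4, 288.9], 0.62)]
saline_ampoule [([276.7, 260.3], 0.55)]
vial_open []
top [[406.67976875   0.         277.94698543]
 [  0.         406.67976875 208.13141703]
 [  0.           0.           1.        ]] [[ 0.0288821  -0.99957536  0.00386304]
 [-0.99670594 -0.02909176 -0.07570292]
 [ 0.07578315 -0.00166386 -0.99712293]] [0.08144446 0.57126112 0.96388265]
case [([212.9, 272.5], 0.44)]
dial_left_grip [([214.7, 272.0], 0.85)]
dial_right_grip [([217.1, 341.7], 0.62)]
bolt_knob [([250.6, 317.6], 0.81)]
pen_1 [([177.9, 328.4], 0.5)]
saline_ampoule [([212.7, 275.5], 0.19)]
vial_open [([193.9, 378.8], 0.6)]
```

Run:
```python
import cv2,pickle
d=pickle.load(open("d0.pkl","rb"))
im=d["top"]["pixels"][120:320,180:440,::-1]
cv2.imwrite("pics/topc.png",cv2.resize(im,None,fx=3,fy=3,interpolation=cv2.INTER_CUBIC))
```

```text
(no output)
```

View pics/scene0.png

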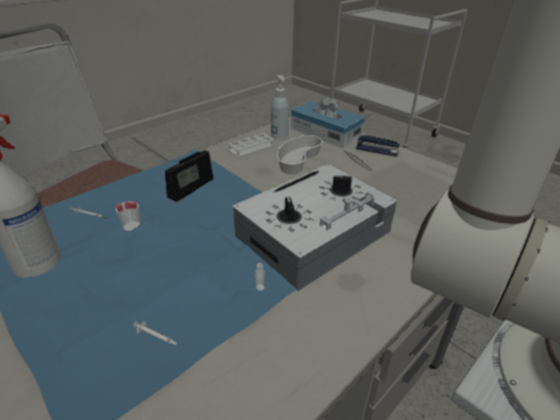

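View pics/topc.png

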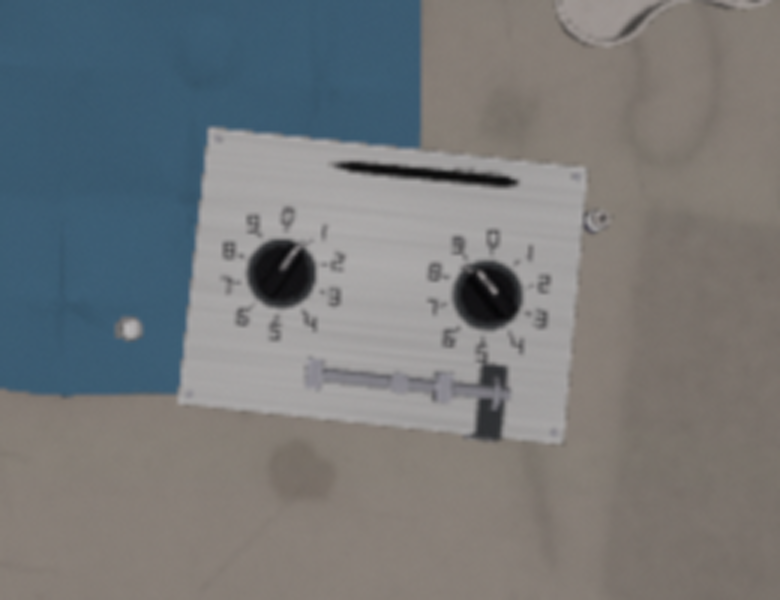

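Top crop shows the box with top-plate corners at about (208,128), (583,167), (565,441), (180,403). The left pointer is near 1 and the right near 9. The pen is behind the dials, the ampoule at (128,328) and the vial at (596,221). Next I'll fit the pose.

```bash
cat > h.py <<'E'
import numpy as np,pickle
from scipy.optimize import least_squares
def proj(c,X):
    Y=np.asarray(X)@c["R"].T+c["t"]; 
    return np.stack([c["K"][0,0]*Y[...,0]/Y[...,2]+c["K"][0,2],c["K"][1,1]*Y[...,1]/Y[...,2]+c["K"][1,2]],-1)
def unproj(c,u,v,z):
    d=c["R"].T@np.array([(u-c["K"][0,2])/c["K"][0,0],(v-c["K"][1,2])/c["K"][1,1],1]);o=-c["R"].T@c["t"]
    return o+d*(z-o[2])/d[2]
def box(p,X):
    X=np.asarray(X,float);x,y,a=p
    return np.stack([x+np.cos(a)*X[...,0]-np.sin(a)*X[...,1],y+np.sin(a)*X[...,0]+np.cos(a)*X[...,1],X[...,2]],-1)
E
python3 - <<'E'
from h import *
import cv2
d=pickle.load(open("d0.pkl","rb"));c=d["top"]
px=(np.array([(208,128),(583,167),(565,441),(180,403)])+.5)/3-.5+[180,120]
C=np.array([[.105,.145,.088],[.105,-.145,.088],[-.105,-.145,.088],[-.105,.145,.088]])
f=lambda p:(proj(c,box(p,C))-px).ravel()
r=least_squares(f,[.55,0,0]);print(r.x,r.fun)
p=r.x
L=lambda u,v,z:unproj(c,(u+.5)/3-.5+180,(v+.5)/3-.5+120,z)
for n,X in dict(dl=[0,.078,.092],dr=[0,-.078,.092],g1=[-.072,-.05,.107],g2=[-.072,.046,.107],st=[-.072,-.088,.113]).items():
    print(n,box(p,X),((proj(c,box(p,X))-[180,120])+.5)*3-.5)
a=p[2]
def tobox(P):
    q=P[:2]-p[:2];return np.array([np.cos(a)*q[0]+np.sin(a)*q[1],-np.sin(a)*q[0]+np.cos(a)*q[1]])
print("knob",tobox(L(401,381,.127)))
print("L",tobox(L(301,247,.124)),tobox(L(281,271,.124)))
print("R",tobox(L(475,268,.124)),tobox(L(495,293,.124)))
print("amp",L(128,328,.06),"vial",L(596,221,.036))
for n,s in (("scene",1),):
    cc=d["scene"];im=cc["pixels"][:,:,::-1].copy()
    for X in list(C)+[[0,.078,.124],[0,-.078,.124],[-.072,-.088,.113]]:
        u=proj(cc,box(p,X));cv2.circle(im,tuple(int(round(t)) for t in u),1,(0,0,255),-1)
    cv2.imwrite("pics/sc_o.png",cv2.resize(im[140:300,210:420],None,fx=3.5,fy=3.5,interpolation=cv2.INTER_CUBIC))
im=cv2.resize(c["pixels"][195:255,200:360,::-1],None,fx=5,fy=5,interpolation=cv2.INTER_CUBIC);cv2.imwrite("pics/top_z.png",im)
z=c["range_z"];print("top z check")
for u,v in ((240,170),(340,190),(300,230)):
    k=z[v,u];X=np.linalg.inv(c["K"])@[u*k,v*k,k];print(c["R"].T@(X-c["t"]))
E
```

```text
[ 0.55190988  0.03064602 -0.06787718] [-0.503556   -0.12231133  1.31765969 -0.8573077  -0.05222472  0.41617734
 -0.74690632  0.50097985]
dl [0.55720024 0.1084664  0.092     ] [280.79163133 273.10288052]
dr [ 0.54661952 -0.04717437  0.092     ] [488.12121864 293.23609338]
g1 [ 0.47668443 -0.01435544  0.107     ] [445.03430309 386.21060527]
g2 [0.48319563 0.08142349 0.107     ] [314.53336199 373.50169319]
st [ 0.47410707 -0.05226794  0.113     ] [498.1110653  391.46786934]
knob [-0.07113276 -0.0157163 ]
L [0.01808586 0.06482115] [-0.00066037  0.07753895]
R [ 0.01510804 -0.06198106] [-0.00154024 -0.07792224]
amp [0.51348138 0.22550251 0.06      ] vial [ 0.61011712 -0.14139391  0.036     ]
top z check
[0.66160187 0.19457717 0.00724042]
[ 0.60907711 -0.04156153  0.08683665]
[0.51573255 0.04703974 0.08740032]
```

View pics/sc_o.png

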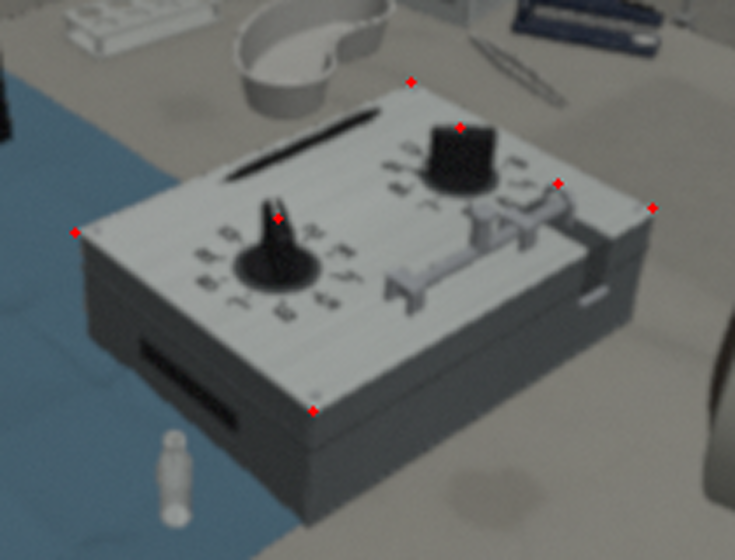

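View pics/top_z.png

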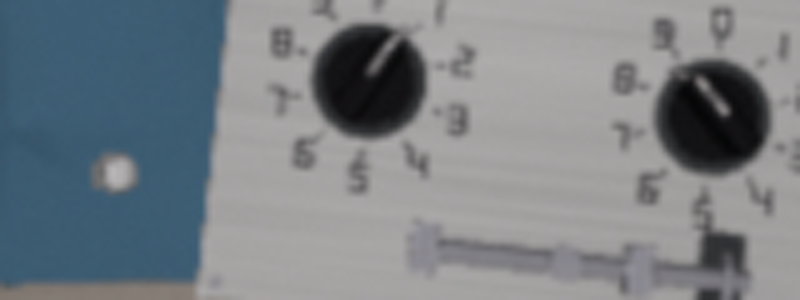

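```bash
cat >> h.py <<'E'
from scipy.spatial.transform import Rotation as Ro
P=np.array([ 0.55190988,0.03064602,-0.06787718])
def go(X,yaw):
    "remaining shift in tool axes now (cm), and turn (deg)"
    from station import observe
    s=observe();R=Ro.from_euler("xyz",s["tool_rot"])
    D=Ro.from_euler("xyz",[np.pi,0,yaw])
    print("t",round(s["clock"],2),"pos",s["ee_pos"].round(4),"rot",s["tool_rot"].round(3),"w",round(s["width"],4))
    print("F",s["ft_force"].round(2),"M",s["moment"].round(3),"q",s["qpos"].round(2))
    print("shift now-frame cm",(R.inv().apply(np.array(X)-s["ee_pos"])*100).round(2),"turn deg",np.degrees((R.inv()*D).as_rotvec()).round(2),"shift in final frame",(D.inv().apply(np.array(X)-s["ee_pos"])*100).round(2))
E
python3 -c "
from h import *
go([.5466,-.0472,.16],.696)"
```

```text
t 0.8 pos [ 0.1654 -0.5507  0.2313] rot [-3.142 -0.     0.292] w 0.0852
F [-0.29  0.23 -0.39] M [ 0.005  0.013 -0.021] q [-1.41  0.15  1.44  0.    1.55 -0.13]
shift now-frame cm [ 50.99 -37.25   7.13] turn deg [ -0.    -0.   -23.16] shift in final frame [ 61.53 -14.2    7.13]
```

{"method": "apply_moves", "body": {
  "rows": [50,0,0,0,0,0,-7.7,50,0,0,0,0,0,-7.7,50,0,0,0,0,0,-7.7,50,5.1,-1.2,0.3,0,0,0,50,5.1,-1.2,0.3,0,0,0,50,5.1,-1.2,0.3,0,0,0,50,5.1,-1.2,0.3,0,0,0,50,5.1,-1.2,0.3,0,0,0,50,5.1,-1.2,0.3,0,0,0,50,5.1,-1.2,0.3,0,0,0,50,5.1,-1.2,0.3,0,0,0,50,5.1,-1.2,0.3,0,0,0,50,5.1,-1.2,0.3,0,0,0,50,5.1,-1.2,0.3,0,0,0],
  "force": 20
}}

```text
clock: 2.55
ee_pos: [0.5141, -0.0733, 0.1983]
tool_rot: [3.137, -0.001, 0.703]
ft_force: [0.7, -1.5, 0.0]
width: 0.0424
```

```bash
python3 -c "
from h import *
go([.5466,-.0472,.16],.696)"
```

```text
t 2.55 pos [ 0.5141 -0.0733  0.1983] rot [ 3.137e+00 -1.000e-03  7.030e-01] w 0.0424
F [ 0.69 -1.52  0.03] M [-0.068 -0.042  0.031] q [-0.29  0.05  1.62 -0.    1.47  0.58]
shift now-frame cm [4.16 0.1  3.84] turn deg [ 0.25 -0.07  0.41] shift in final frame [4.17 0.09 3.83]
```

{"method": "apply_moves", "body": {
  "rows": [50,4.1,0.1,1.5,0.2,0,0.4,50,0,0,2.0,0,0,0,50,0,0,0,0,0,0]
}}

```text
clock: 2.92
ee_pos: [0.5485, -0.043, 0.1623]
tool_rot: [3.141, -0.002, 0.701]
ft_force: [-0.6, -0.2, 0.6]
width: 0.0423
```

Run:
```python
from h import *
from station import imaging
import cv2
for c in ("wrist","scene"):
    im=imaging.camera(c);p=im["pixels"][:,:,::-1]
    if c=="scene": p=cv2.resize(p[100:280,200:440],None,fx=3,fy=3,interpolation=cv2.INTER_CUBIC)
    cv2.imwrite(f"pics/{c}1.png",p)
go([.5466,-.0472,.097],.696)
```

```text
t 3.02 pos [ 0.549  -0.0436  0.1641] rot [ 3.139e+00 -3.000e-03  7.000e-01] w 0.0427
F [ 0.41 -0.65  1.06] M [-0.04   0.071 -0.002] q [-0.22  0.13  1.6   0.    1.41  0.65]
shift now-frame cm [-0.44  0.1   6.71] turn deg [ 0.16 -0.19  0.23] shift in final frame [-0.42  0.12  6.71]
```

View pics/wrist1.png

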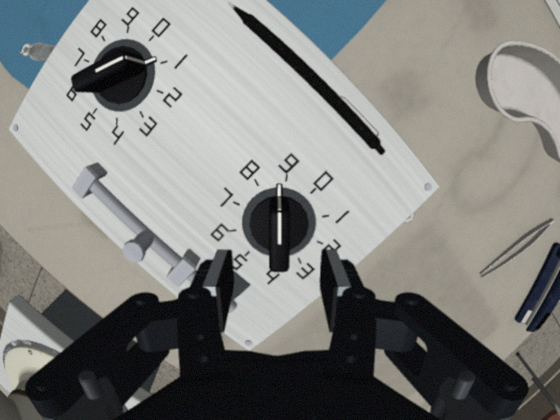

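View pics/scene1.png

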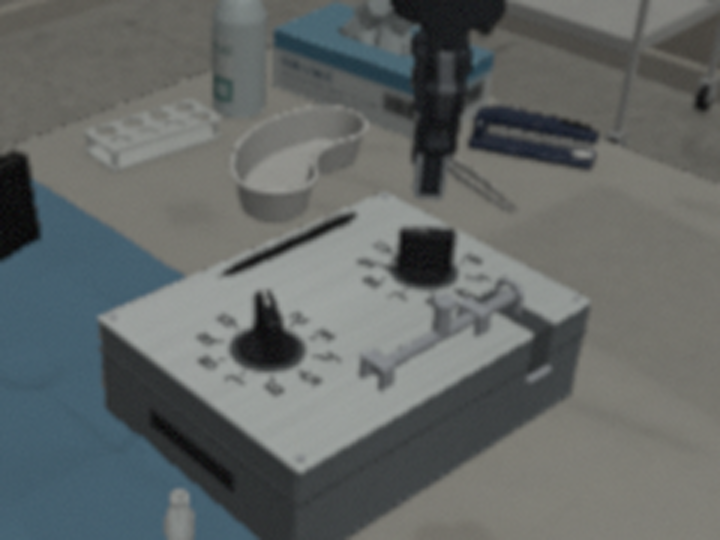

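The bar (col 279) is parallel to the fingers and midway between them (cols 218 and 338). Clear to descend.

{"method": "apply_moves", "body": {
  "rows": [50,-0.4,0.1,2.5,0.1,-0.2,0.2,50,0,0,2.0,0,0,0,50,0,0,1.2,0,0,0,50,0,0,0,0,0,0]
}}

```text
clock: 3.52
ee_pos: [0.5478, -0.0494, 0.1104]
tool_rot: [3.135, -0.004, 0.693]
ft_force: [0.6, -0.2, 0.6]
width: 0.0427
```

Run:
```python
from h import *
go([.5466,-.0472,.098],.696)
```

```text
t 3.52 pos [ 0.5478 -0.0494  0.1104] rot [ 3.135 -0.004  0.693] w 0.0427
F [ 0.61 -0.2   0.64] M [-0.012 -0.051  0.022] q [-0.23  0.17  1.67 -0.    1.3   0.65]
shift now-frame cm [ 0.04 -0.25  1.24] turn deg [ 0.37 -0.21 -0.15] shift in final frame [ 0.05 -0.24  1.24]
```

{"method": "apply_moves", "body": {
  "rows": [50,0,-0.2,0.7,0.3,-0.2,0,50,0,0,0.4,0,0,0,50,0,0,0,0,0,0]
}}

```text
clock: 3.9
ee_pos: [0.5472, -0.0481, 0.1006]
tool_rot: [3.139, -0.001, 0.693]
ft_force: [-1.0, 0.8, 0.2]
width: 0.0428
```

Run:
```python
from h import *
go([.5466,-.0472,.098],.696)
```

```text
t 3.9 pos [ 0.5472 -0.0481  0.1006] rot [ 3.139e+00 -1.000e-03  6.930e-01] w 0.0428
F [-0.98  0.78  0.22] M [ 0.048 -0.013  0.017] q [-0.23  0.18  1.68 -0.    1.28  0.65]
shift now-frame cm [ 0.01 -0.11  0.26] turn deg [ 0.16 -0.08 -0.16] shift in final frame [ 0.01 -0.1   0.26]
```

Close at 20 N.

{"method": "apply_moves", "body": {
  "rows": [10,0,-0.1,0.2,0,0,0,10,0,0,0,0,0,0,10,0,0,0,0,0,0,10,0,0,0,0,0,0,10,0,0,0,0,0,0],
  "force": 20
}}

```text
clock: 4.53
ee_pos: [0.5464, -0.047, 0.0986]
tool_rot: [3.139, -0.001, 0.693]
ft_force: [-0.7, 0.1, -1.3]
width: 0.0125
```

Run:
```python
from h import *
go([.5466,-.0472,.098],.696)
```

```text
t 4.53 pos [ 0.5464 -0.047   0.0986] rot [ 3.139e+00 -1.000e-03  6.930e-01] w 0.0125
F [-0.74  0.14 -1.32] M [0.053 0.103 0.021] q [-0.23  0.18  1.68 -0.    1.28  0.65]
shift now-frame cm [0.   0.03 0.06] turn deg [ 0.13 -0.08 -0.14] shift in final frame [0.   0.03 0.06]
```

{"method": "apply_moves", "body": {
  "rows": [0,0,0,0,0,0,0,0,0,0,0,0,0,-4,0,0,0,0,0,0,-4,0,0,0,0,0,0,-4]
}}

```text
clock: 5.03
ee_pos: [0.5462, -0.0468, 0.0986]
tool_rot: [3.14, -0.001, 0.908]
ft_force: [-0.7, 0.7, -1.2]
width: 0.0123
```

Run:
```python
from h import *
go([.5466,-.0472,.098],1.365)
```

```text
t 5.03 pos [ 0.5462 -0.0468  0.0986] rot [ 3.14e+00 -1.00e-03  9.08e-01] w 0.0123
F [-0.68  0.68 -1.17] M [ 0.207  0.149 -0.14 ] q [-0.23  0.18  1.68  0.    1.28  0.44]
shift now-frame cm [-0.01  0.05  0.06] turn deg [  0.12  -0.04 -26.17] shift in final frame [-0.03  0.04  0.06]
```

{"method": "apply_moves", "body": {
  "rows": [0,0,0,0,0,0,-5,0,0,0,0,0,0,-5,0,0,0,0,0,0,-5,0,0,0,0,0,0,-5,0,0,0,0,0,0,-5]
}}

```text
clock: 5.65
ee_pos: [0.5458, -0.0465, 0.0986]
tool_rot: [3.141, -0.001, 1.358]
ft_force: [-1.5, 0.5, 0.2]
width: 0.0124
```

Run:
```python
from h import *
go([.5466,-.0472,.098],1.567)
```

```text
t 5.65 pos [ 0.5458 -0.0465  0.0986] rot [ 3.141e+00 -1.000e-03  1.358e+00] w 0.0124
F [-1.51  0.52  0.21] M [ 0.106  0.212 -0.127] q [-0.23  0.18  1.68  0.    1.28 -0.01]
shift now-frame cm [-0.05  0.1   0.06] turn deg [  0.06  -0.03 -11.96] shift in final frame [-0.07  0.08  0.06]
```

{"method": "apply_moves", "body": {
  "rows": [0,0,0,0,0,0,-2,0,0,0,0,0,0,-2,0,0,0,0,0,0,-1,0,0,0,0,0,0,-1,0,0,0,0,0,0,-1]
}}

```text
clock: 6.28
ee_pos: [0.5456, -0.0465, 0.0986]
tool_rot: [3.141, -0.001, 1.486]
ft_force: [-1.7, 0.2, -0.6]
width: 0.0124
```

Run:
```python
from h import *
go([.5466,-.0472,.098],1.567)
```

```text
t 6.28 pos [ 0.5456 -0.0465  0.0986] rot [ 3.141e+00 -1.000e-03  1.486e+00] w 0.0124
F [-1.68  0.23 -0.61] M [ 0.157  0.161 -0.068] q [-0.23  0.18  1.68  0.    1.28 -0.14]
shift now-frame cm [-0.06  0.11  0.06] turn deg [ 0.04 -0.04 -4.62] shift in final frame [-0.07  0.1   0.06]
```

{"method": "apply_moves", "body": {
  "rows": [0,0,0,0,0,0,-1,0,0,0,0,0,0,-1,0,0,0,0,0,0,-1,0,0,0,0,0,0,-1]
}}

```text
clock: 6.78
ee_pos: [0.5455, -0.0465, 0.0986]
tool_rot: [3.141, -0.001, 1.561]
ft_force: [-2.2, 0.4, 0.7]
width: 0.012
```

```bash
cat > o.py <<'E'
from station import observe
s=observe();print(s["clock"].__round__(2),s["ee_pos"].round(4),"yaw",s["tool_rot"].round(4),"F",s["ft_force"].round(2),"M",s["moment"].round(3),"tq6",s["joint_torque"][5].round(3),"w",round(s["width"],4), "dialR",round(6.2832-.068-s["tool_rot"][2],3),"dialL",round(3.1416-.068-s["tool_rot"][2],3))
E
python3 o.py
```

```text
6.78 [ 0.5455 -0.0465  0.0986] yaw [ 3.1410e+00 -7.0000e-04  1.5608e+00] F [-2.2   0.41  0.67] M [ 0.188  0.224 -0.103] tq6 0.364 w 0.012 dialR 4.654 dialL 1.513
```

{"method": "apply_moves", "body": {
  "rows": [0,0,0,0,0,0,-1,0,0,0,0,0,0,-1,0,0,0,0,0,0,-1]
}}

```text
clock: 7.15
ee_pos: [0.5455, -0.0465, 0.0986]
tool_rot: [3.141, -0.001, 1.617]
ft_force: [-3.0, 1.3, 0.3]
width: 0.0126
```

```bash
python3 o.py
```

```text
7.15 [ 0.5455 -0.0465  0.0986] yaw [ 3.1411e+00 -7.0000e-04  1.6169e+00] F [-2.95  1.28  0.29] M [ 0.132  0.302 -0.049] tq6 0.396 w 0.0126 dialR 4.598 dialL 1.457
```

{"method": "apply_moves", "body": {
  "rows": [0,0,0,0,0,0,-1,0,0,0,0,0,0,-1]
}}

```text
clock: 7.4
ee_pos: [0.5454, -0.0465, 0.0986]
tool_rot: [3.141, -0.001, 1.654]
ft_force: [-2.8, 1.0, -0.4]
width: 0.0123
```

```bash
python3 o.py
```

```text
7.4 [ 0.5454 -0.0465  0.0986] yaw [ 3.1412e+00 -7.0000e-04  1.6543e+00] F [-2.84  0.98 -0.43] M [ 0.13   0.266 -0.147] tq6 0.399 w 0.0123 dialR 4.561 dialL 1.419
```

{"method": "apply_moves", "body": {
  "rows": [0,0,0,0,0,0,-1,0,0,0,0,0,0,-1]
}}

```text
clock: 7.65
ee_pos: [0.5454, -0.0465, 0.0986]
tool_rot: [3.141, -0.001, 1.692]
ft_force: [-2.9, -0.6, 0.1]
width: 0.0129
```

```bash
python3 o.py
```

```text
7.65 [ 0.5454 -0.0465  0.0986] yaw [ 3.1413e+00 -6.0000e-04  1.6917e+00] F [-2.9  -0.57  0.09] M [ 0.145  0.358 -0.091] tq6 0.395 w 0.0129 dialR 4.523 dialL 1.382
```

{"method": "apply_moves", "body": {
  "rows": [0,0,0,0,0,0,-1,0,0,0,0,0,0,-1]
}}

```text
clock: 7.9
ee_pos: [0.5453, -0.0465, 0.0986]
tool_rot: [3.141, -0.001, 1.729]
ft_force: [-3.1, 0.7, -0.2]
width: 0.0128
```

```bash
python3 o.py
```

```text
7.9 [ 0.5453 -0.0465  0.0986] yaw [ 3.1413e+00 -7.0000e-04  1.7292e+00] F [-3.08  0.67 -0.19] M [ 0.1    0.395 -0.055] tq6 0.411 w 0.0128 dialR 4.486 dialL 1.344
```

{"method": "apply_moves", "body": {
  "rows": [0,0,0,0,0,0,-1,0,0,0,0,0,0,-1]
}}

```text
clock: 8.15
ee_pos: [0.5453, -0.0465, 0.0986]
tool_rot: [3.141, -0.001, 1.767]
ft_force: [-2.6, 0.7, 0.5]
width: 0.0127
```

```bash
python3 o.py
```

```text
8.15 [ 0.5453 -0.0465  0.0986] yaw [ 3.1414e+00 -6.0000e-04  1.7666e+00] F [-2.59  0.71  0.52] M [ 0.097  0.425 -0.031] tq6 0.461 w 0.0127 dialR 4.449 dialL 1.307
```

{"method": "apply_moves", "body": {
  "rows": [0,0,0,0,0,0,-1]
}}

```text
clock: 8.28
ee_pos: [0.5453, -0.0465, 0.0986]
tool_rot: [3.142, -0.001, 1.785]
ft_force: [-2.6, 0.1, 0.2]
width: 0.0125
```

```bash
python3 o.py
```

```text
8.28 [ 0.5453 -0.0465  0.0986] yaw [ 3.1415e+00 -6.0000e-04  1.7854e+00] F [-2.6   0.08  0.23] M [ 0.133  0.413 -0.023] tq6 0.497 w 0.0125 dialR 4.43 dialL 1.288
```

{"method": "apply_moves", "body": {
  "rows": [0,0,0,0,0,0,-1]
}}

```text
clock: 8.4
ee_pos: [0.5453, -0.0465, 0.0986]
tool_rot: [3.141, -0.001, 1.804]
ft_force: [-3.0, 1.1, -0.0]
width: 0.0123
```

```bash
python3 o.py
```

```text
8.4 [ 0.5453 -0.0465  0.0986] yaw [ 3.1415e+00 -6.0000e-04  1.8041e+00] F [-2.99  1.12 -0.05] M [ 0.135  0.462 -0.068] tq6 0.43 w 0.0123 dialR 4.411 dialL 1.27
```

{"method": "apply_moves", "body": {
  "rows": [0,0,0,0,0,0,-1]
}}

```text
clock: 8.52
ee_pos: [0.5452, -0.0465, 0.0986]
tool_rot: [3.142, -0.001, 1.823]
ft_force: [-2.8, 0.7, 0.5]
width: 0.0124
```

```bash
python3 o.py
```

```text
8.53 [ 0.5452 -0.0465  0.0986] yaw [ 3.1415e+00 -6.0000e-04  1.8227e+00] F [-2.8   0.75  0.54] M [ 0.043  0.505 -0.07 ] tq6 0.435 w 0.0124 dialR 4.392 dialL 1.251
```

{"method": "apply_moves", "body": {
  "rows": [0,0,0,0,0,0,-1]
}}

```text
clock: 8.65
ee_pos: [0.5452, -0.0465, 0.0986]
tool_rot: [-3.142, -0.001, 1.841]
ft_force: [-3.9, 0.4, 0.0]
width: 0.0125
```

```bash
python3 o.py
```

```text
8.65 [ 0.5452 -0.0465  0.0986] yaw [-3.1416e+00 -6.0000e-04  1.8414e+00] F [-3.88  0.42  0.03] M [ 0.085  0.495 -0.073] tq6 0.436 w 0.0125 dialR 4.374 dialL 1.232
```

{"method": "apply_moves", "body": {
  "rows": [0,0,0,0,0,0,-1]
}}

```text
clock: 8.78
ee_pos: [0.5452, -0.0465, 0.0986]
tool_rot: [-3.142, -0.001, 1.86]
ft_force: [-3.2, 0.2, -0.7]
width: 0.0126
```

```bash
python3 o.py
```

```text
8.78 [ 0.5452 -0.0465  0.0986] yaw [-3.1415e+00 -7.0000e-04  1.8601e+00] F [-3.23  0.21 -0.68] M [ 0.115  0.535 -0.057] tq6 0.436 w 0.0126 dialR 4.355 dialL 1.213
```

{"method": "apply_moves", "body": {
  "rows": [0,0,0,0,0,0,-1]
}}

```text
clock: 8.9
ee_pos: [0.5452, -0.0465, 0.0986]
tool_rot: [-3.142, -0.001, 1.879]
ft_force: [-3.4, 0.3, -0.4]
width: 0.0125
```

```bash
python3 o.py
```

```text
8.9 [ 0.5452 -0.0465  0.0986] yaw [-3.1416e+00 -6.0000e-04  1.8789e+00] F [-3.43  0.34 -0.36] M [ 0.125  0.521 -0.032] tq6 0.436 w 0.0125 dialR 4.336 dialL 1.195
```

{"method": "apply_moves", "body": {
  "rows": [0,0,0,0,0,0,-1]
}}

```text
clock: 9.02
ee_pos: [0.5452, -0.0465, 0.0986]
tool_rot: [-3.142, -0.001, 1.898]
ft_force: [-3.0, -1.0, 0.5]
width: 0.0128
```

```bash
python3 o.py
```

```text
9.03 [ 0.5452 -0.0465  0.0986] yaw [-3.1416e+00 -7.0000e-04  1.8975e+00] F [-2.95 -1.04  0.47] M [ 0.169  0.533 -0.132] tq6 0.391 w 0.0128 dialR 4.318 dialL 1.176
```

{"method": "apply_moves", "body": {
  "rows": [0,0,0,0,0,0,-1]
}}

```text
clock: 9.15
ee_pos: [0.5452, -0.0465, 0.0986]
tool_rot: [-3.142, -0.001, 1.916]
ft_force: [-4.0, -0.5, 0.8]
width: 0.0122
```

```bash
python3 o.py
```

```text
9.15 [ 0.5452 -0.0465  0.0986] yaw [-3.1416e+00 -7.0000e-04  1.9160e+00] F [-4.   -0.46  0.84] M [ 0.161  0.583 -0.329] tq6 0.144 w 0.0122 dialR 4.299 dialL 1.158
```

{"method": "apply_moves", "body": {
  "rows": [0,0,0,0,0,0,0]
}}

```text
clock: 9.28
ee_pos: [0.5451, -0.0465, 0.0986]
tool_rot: [-3.142, -0.001, 1.916]
ft_force: [-3.7, 0.0, 1.3]
width: 0.0127
```

```bash
python3 o.py
```

```text
9.28 [ 0.5451 -0.0465  0.0986] yaw [-3.1415e+00 -8.0000e-04  1.9163e+00] F [-3.71  0.03  1.31] M [ 0.253  0.541 -0.308] tq6 -0.599 w 0.0127 dialR 4.299 dialL 1.157
```

{"method": "apply_moves", "body": {
  "rows": [0,0,0,0,0,0,-0.4]
}}

```text
clock: 9.4
ee_pos: [0.5452, -0.0465, 0.0987]
tool_rot: [3.142, -0.001, 1.923]
ft_force: [-3.4, -0.4, 0.8]
width: 0.0129
```

```bash
python3 o.py
```

```text
9.4 [ 0.5452 -0.0465  0.0987] yaw [ 3.1416e+00 -8.0000e-04  1.9233e+00] F [-3.42 -0.36  0.77] M [ 0.228  0.481 -0.429] tq6 -0.15 w 0.0129 dialR 4.292 dialL 1.15
```

The torque rises sharply at about 4.30 (−0.1 → −0.43 N m), so the pin has dropped. Backing off into the play and releasing.

{"method": "apply_moves", "body": {
  "rows": [0,0,0,0,0,0,1,0,0,0,0,0,0,1]
}}

```text
clock: 9.65
ee_pos: [0.5452, -0.0465, 0.0986]
tool_rot: [-3.142, -0.001, 1.887]
ft_force: [-2.0, -0.5, 0.8]
width: 0.0124
```

```bash
python3 o.py
```

```text
9.65 [ 0.5452 -0.0465  0.0986] yaw [-3.1415e+00 -7.0000e-04  1.8865e+00] F [-2.02 -0.48  0.81] M [0.052 0.454 0.051] tq6 -0.466 w 0.0124 dialR 4.329 dialL 1.187
```

{"method": "apply_moves", "body": {
  "rows": [40,0,0,0,0,0,0,40,0,0,0,0,0,0,40,0,0,0,0,0,0,40,0,0,-2,0,0,0,50,0,0,-2,0,0,0,50,0,0,-2,0,0,0,50,0,0,0,0,0,0]
}}

```text
clock: 10.52
ee_pos: [0.546, -0.0467, 0.1604]
tool_rot: [3.14, 0.0, 1.887]
ft_force: [0.2, -0.0, -0.1]
width: 0.0429
```

```bash
python3 o.py
python3 - <<'E'
from h import *
from station import imaging
import cv2
go([.5572,.1085,.16],2.477)
im=imaging.camera("wrist");cv2.imwrite("pics/wrist2.png",im["pixels"][:,:,::-1])
E
```

```text
10.53 [ 0.546  -0.0467  0.1604] yaw [3.1398e+00 3.0000e-04 1.8866e+00] F [ 0.16 -0.01 -0.11] M [ 0.046 -0.015  0.008] tq6 0.002 w 0.0429 dialR 4.329 dialL 1.187
t 10.53 pos [ 0.546  -0.0467  0.1604] rot [3.14  0.    1.887] w 0.0429
F [ 0.16 -0.01 -0.11] M [ 0.046 -0.015  0.008] q [-0.23  0.13  1.61  0.    1.4  -0.54]
shift now-frame cm [14.41  5.89  0.04] turn deg [  0.09   0.05 -33.83] shift in final frame [ 8.69 12.91  0.04]
```

View pics/wrist2.png

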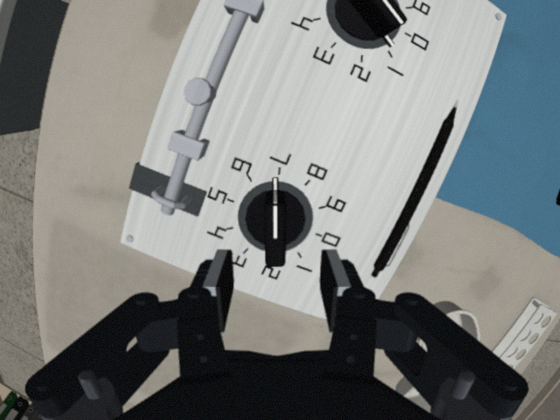

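The right pointer now stands at 7 (wrist image col 275, tick at (280,175)). Going to the left dial.

{"method": "apply_moves", "body": {
  "rows": [50,0,0,0,0,0,-8.5,50,0,0,0,0,0,-8.5,50,0,0,0,0,0,-8.4,50,0,0,0,0,0,-8.4,50,2.9,4.3,0,0,0,0,50,2.9,4.3,0,0,0,0,50,2.9,4.3,0,0,0,0,50,0,0,0,0,0,0]
}}

```text
clock: 11.58
ee_pos: [0.5512, 0.1128, 0.1498]
tool_rot: [-3.137, -0.009, 2.495]
ft_force: [-0.0, -1.3, -0.5]
width: 0.0429
```

Run:
```python
from h import *
from station import imaging
import cv2
go([.5572,.1085,.16],2.477)
im=imaging.camera("wrist");cv2.imwrite("pics/wrist3.png",im["pixels"][:,:,::-1])
```

```text
t 11.57 pos [0.5512 0.1128 0.1498] rot [-3.137 -0.009  2.495] w 0.0429
F [-0.04 -1.27 -0.49] M [-0.022  0.008 -0.012] q [ 0.06  0.17  1.58  0.    1.4  -0.86]
shift now-frame cm [-0.72  0.02 -1.02] turn deg [-0.26 -0.5   1.05] shift in final frame [-0.73  0.03 -1.02]
```

View pics/wrist3.png

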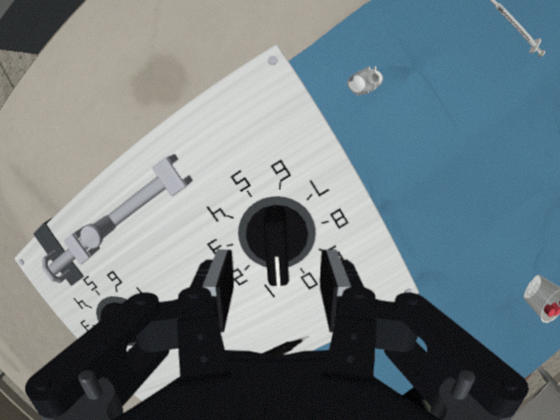

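{"method": "apply_moves", "body": {
  "rows": [50,-0.7,0,0,-0.2,-0.5,1,50,0,0,0,0,0,0,50,0,0,2,0,0,0,50,0,0,1.5,0,0,0,50,0,0,0,0,0,0]
}}

```text
clock: 12.25
ee_pos: [0.5574, 0.1024, 0.1127]
tool_rot: [-3.139, 0.001, 2.47]
ft_force: [-0.4, -0.7, 1.0]
width: 0.0429
```

Run:
```python
from h import *
go([.5572,.1085,.0985],2.477)
```

```text
t 12.25 pos [0.5574 0.1024 0.1127] rot [-3.139e+00  1.000e-03  2.470e+00] w 0.0429
F [-0.39 -0.67  0.98] M [-0.008  0.063  0.03 ] q [ 0.05  0.2   1.62 -0.    1.32 -0.85]
shift now-frame cm [0.39 0.47 1.41] turn deg [-0.14  0.03 -0.37] shift in final frame [0.39 0.47 1.42]
```

{"method": "apply_moves", "body": {
  "rows": [50,0.4,0.4,0,0,0,-0.3,50,0,0,0,0,0,0]
}}

```text
clock: 12.5
ee_pos: [0.5571, 0.1081, 0.1137]
tool_rot: [-3.14, 0.001, 2.476]
ft_force: [-0.2, -0.3, 0.2]
width: 0.0428
```

Run:
```python
from h import *
go([.5572,.1085,.0985],2.477)
```

```text
t 12.5 pos [0.5571 0.1081 0.1137] rot [-3.140e+00  1.000e-03  2.476e+00] w 0.0428
F [-0.2  -0.27  0.21] M [-0.059 -0.045 -0.065] q [ 0.06  0.2   1.62 -0.    1.32 -0.85]
shift now-frame cm [0.02 0.04 1.52] turn deg [-0.1   0.08 -0.08] shift in final frame [0.02 0.03 1.52]
```

{"method": "apply_moves", "body": {
  "rows": [50,0,0,0.9,0,0,0,50,0,0,0.3,0,0,0,50,0,0,0,0,0,0]
}}

```text
clock: 12.88
ee_pos: [0.5573, 0.1083, 0.1013]
tool_rot: [-3.14, 0.002, 2.476]
ft_force: [0.2, 0.1, 0.6]
width: 0.043
```

Run:
```python
from h import *
go([.5572,.1085,.0985],2.477)
```

```text
t 12.88 pos [0.5573 0.1083 0.1013] rot [-3.140e+00  2.000e-03  2.476e+00] w 0.043
F [0.22 0.13 0.61] M [0.039 0.003 0.013] q [ 0.06  0.21  1.63 -0.    1.29 -0.85]
shift now-frame cm [0.02 0.01 0.28] turn deg [-0.07  0.12 -0.05] shift in final frame [0.02 0.01 0.28]
```

{"method": "apply_moves", "body": {
  "rows": [0,0,0,0.2,0,0,0,0,0,0,0,0,0,0,0,0,0,0,0,0,0,0,0,0,0,0,0,0,0,0,0,0,0,0,0,0,0,0,0,0,0,3,0,0,0,0,0,0,4],
  "force": 20
}}

```text
clock: 13.75
ee_pos: [0.5571, 0.1082, 0.0991]
tool_rot: [-3.14, 0.002, 2.351]
ft_force: [-0.2, -0.6, -1.4]
width: 0.0127
```

```bash
python3 o.py
```

```text
13.75 [0.5571 0.1082 0.0991] yaw [-3.1401e+00  1.8000e-03  2.3511e+00] F [-0.21 -0.62 -1.4 ] M [-0.008  0.001  0.115] tq6 -2.032 w 0.0127 dialR 3.864 dialL 0.722
```

42° to go until 1.45.

{"method": "apply_moves", "body": {
  "rows": [0,0,0,0,0,0,5,0,0,0,0,0,0,5,0,0,0,0,0,0,5,0,0,0,0,0,0,5,0,0,0,0,0,0,5,0,0,0,0,0,0,5,0,0,0,0,0,0,4,0,0,0,0,0,0,3]
}}

```text
clock: 14.75
ee_pos: [0.5574, 0.1083, 0.0992]
tool_rot: [3.141, 0.002, 1.684]
ft_force: [-0.7, -1.5, -1.4]
width: 0.0126
```

```bash
python3 o.py
```

```text
14.75 [0.5574 0.1083 0.0992] yaw [3.1410e+00 2.4000e-03 1.6838e+00] F [-0.67 -1.5  -1.36] M [0.001 0.077 0.104] tq6 -1.058 w 0.0126 dialR 4.531 dialL 1.39
```

{"method": "apply_moves", "body": {
  "rows": [0,0,0,0,0,0,2,0,0,0,0,0,0,1,0,0,0,0,0,0,1]
}}

```text
clock: 15.12
ee_pos: [0.5574, 0.1083, 0.0992]
tool_rot: [3.141, 0.002, 1.611]
ft_force: [-0.4, -1.4, -1.7]
width: 0.0126
```

```bash
python3 o.py
```

```text
15.12 [0.5574 0.1083 0.0992] yaw [3.1408e+00 2.4000e-03 1.6113e+00] F [-0.42 -1.4  -1.75] M [-0.035  0.082  0.095] tq6 -0.338 w 0.0126 dialR 4.604 dialL 1.462
```

{"method": "apply_moves", "body": {
  "rows": [0,0,0,0,0,0,1.5,0,0,0,0,0,0,1,0,0,0,0,0,0,1,0,0,0,0,0,0,1,0,0,0,0,0,0,1,0,0,0,0,0,0,1]
}}

```text
clock: 15.88
ee_pos: [0.5574, 0.1083, 0.0992]
tool_rot: [3.14, 0.002, 1.491]
ft_force: [0.0, -0.7, -1.6]
width: 0.0132
```

```bash
python3 o.py
```

```text
15.88 [0.5574 0.1083 0.0992] yaw [3.1404e+00 2.2000e-03 1.4906e+00] F [ 0.   -0.69 -1.64] M [0.008 0.012 0.124] tq6 -0.387 w 0.0132 dialR 4.725 dialL 1.583
```

{"method": "apply_moves", "body": {
  "rows": [0,0,0,0,0,0,1,0,0,0,0,0,0,1]
}}

```text
clock: 16.12
ee_pos: [0.5575, 0.1083, 0.0992]
tool_rot: [3.14, 0.002, 1.453]
ft_force: [0.3, 0.3, -1.5]
width: 0.0128
```

```bash
python3 o.py
```

```text
16.12 [0.5575 0.1083 0.0992] yaw [3.1403e+00 2.2000e-03 1.4532e+00] F [ 0.27  0.31 -1.46] M [-0.075 -0.021  0.093] tq6 -0.389 w 0.0128 dialR 4.762 dialL 1.62
```

{"method": "apply_moves", "body": {
  "rows": [0,0,0,0,0,0,1]
}}

```text
clock: 16.25
ee_pos: [0.5575, 0.1083, 0.0992]
tool_rot: [3.14, 0.002, 1.435]
ft_force: [0.5, -0.6, -0.9]
width: 0.0126
```

```bash
python3 o.py
```

```text
16.25 [0.5575 0.1083 0.0992] yaw [3.1402e+00 2.2000e-03 1.4345e+00] F [ 0.48 -0.57 -0.88] M [-0.08  -0.079  0.118] tq6 -0.386 w 0.0126 dialR 4.781 dialL 1.639
```

{"method": "apply_moves", "body": {
  "rows": [0,0,0,0,0,0,1]
}}

```text
clock: 16.38
ee_pos: [0.5575, 0.1083, 0.0992]
tool_rot: [3.14, 0.002, 1.416]
ft_force: [1.1, -0.1, -2.0]
width: 0.0125
```

```bash
python3 o.py
```

```text
16.38 [0.5575 0.1083 0.0992] yaw [3.1402e+00 2.1000e-03 1.4158e+00] F [ 1.14 -0.11 -1.95] M [-0.047 -0.009  0.181] tq6 -0.384 w 0.0125 dialR 4.799 dialL 1.658
```

{"method": "apply_moves", "body": {
  "rows": [0,0,0,0,0,0,1]
}}

```text
clock: 16.5
ee_pos: [0.5575, 0.1083, 0.0992]
tool_rot: [3.14, 0.002, 1.397]
ft_force: [0.7, -1.1, -1.4]
width: 0.0132
```

```bash
python3 o.py
```

```text
16.5 [0.5575 0.1083 0.0992] yaw [3.1401e+00 2.1000e-03 1.3972e+00] F [ 0.65 -1.08 -1.36] M [ 0.012 -0.007  0.157] tq6 -0.382 w 0.0132 dialR 4.818 dialL 1.676
```

{"method": "apply_moves", "body": {
  "rows": [0,0,0,0,0,0,1]
}}

```text
clock: 16.62
ee_pos: [0.5575, 0.1083, 0.0992]
tool_rot: [3.14, 0.002, 1.378]
ft_force: [0.0, 0.7, -2.1]
width: 0.013
```

```bash
python3 o.py
```

```text
16.62 [0.5575 0.1083 0.0992] yaw [3.1400e+00 2.1000e-03 1.3785e+00] F [ 0.01  0.67 -2.08] M [ 0.008 -0.039  0.087] tq6 -0.379 w 0.013 dialR 4.837 dialL 1.695
```

{"method": "apply_moves", "body": {
  "rows": [0,0,0,0,0,0,1]
}}

```text
clock: 16.75
ee_pos: [0.5575, 0.1083, 0.0992]
tool_rot: [3.14, 0.002, 1.36]
ft_force: [0.9, 0.0, -1.4]
width: 0.0126
```

```bash
python3 o.py
```

```text
16.75 [0.5575 0.1083 0.0992] yaw [3.1400e+00 2.0000e-03 1.3597e+00] F [ 0.92  0.01 -1.44] M [-0.008 -0.034  0.144] tq6 -0.377 w 0.0126 dialR 4.855 dialL 1.714
```

{"method": "apply_moves", "body": {
  "rows": [0,0,0,0,0,0,1]
}}

```text
clock: 16.88
ee_pos: [0.5575, 0.1083, 0.0992]
tool_rot: [3.14, 0.002, 1.341]
ft_force: [-0.0, -0.0, -2.2]
width: 0.0126
```

```bash
python3 o.py
```

```text
16.88 [0.5575 0.1083 0.0992] yaw [3.1399e+00 2.0000e-03 1.3410e+00] F [-0.02 -0.03 -2.23] M [-0.065 -0.009  0.13 ] tq6 -0.374 w 0.0126 dialR 4.874 dialL 1.733
```

{"method": "apply_moves", "body": {
  "rows": [0,0,0,0,0,0,1]
}}

```text
clock: 17.0
ee_pos: [0.5575, 0.1083, 0.0992]
tool_rot: [3.14, 0.002, 1.322]
ft_force: [0.8, -0.7, -1.6]
width: 0.0127
```

```bash
python3 o.py
```

```text
17.0 [0.5575 0.1083 0.0992] yaw [3.1398e+00 2.0000e-03 1.3223e+00] F [ 0.78 -0.7  -1.6 ] M [-0.102 -0.034  0.112] tq6 -0.371 w 0.0127 dialR 4.893 dialL 1.751
```

{"method": "apply_moves", "body": {
  "rows": [0,0,0,0,0,0,1]
}}

```text
clock: 17.12
ee_pos: [0.5575, 0.1083, 0.0991]
tool_rot: [3.14, 0.002, 1.304]
ft_force: [-0.3, -0.1, -1.8]
width: 0.0127
```

```bash
python3 o.py
```

```text
17.12 [0.5575 0.1083 0.0991] yaw [3.1398e+00 1.9000e-03 1.3036e+00] F [-0.34 -0.08 -1.79] M [-0.035 -0.076  0.128] tq6 -0.368 w 0.0127 dialR 4.912 dialL 1.77
```

{"method": "apply_moves", "body": {
  "rows": [0,0,0,0,0,0,1]
}}

```text
clock: 17.25
ee_pos: [0.5575, 0.1083, 0.0992]
tool_rot: [3.14, 0.002, 1.285]
ft_force: [0.3, 0.3, -1.2]
width: 0.0126
```

```bash
python3 o.py
```

```text
17.25 [0.5575 0.1083 0.0992] yaw [3.1398e+00 1.9000e-03 1.2849e+00] F [ 0.33  0.29 -1.25] M [-0.078 -0.021  0.103] tq6 -0.364 w 0.0126 dialR 4.93 dialL 1.789
```

{"method": "apply_moves", "body": {
  "rows": [0,0,0,0,0,0,1]
}}

```text
clock: 17.38
ee_pos: [0.5575, 0.1083, 0.0992]
tool_rot: [3.14, 0.002, 1.266]
ft_force: [0.3, -0.8, -1.1]
width: 0.0125
```

```bash
python3 o.py
```

```text
17.38 [0.5575 0.1083 0.0992] yaw [3.1397e+00 1.8000e-03 1.2662e+00] F [ 0.27 -0.81 -1.09] M [-0.042 -0.025  0.141] tq6 -0.355 w 0.0125 dialR 4.949 dialL 1.807
```

{"method": "apply_moves", "body": {
  "rows": [0,0,0,0,0,0,1]
}}

```text
clock: 17.5
ee_pos: [0.5575, 0.1083, 0.0992]
tool_rot: [3.14, 0.002, 1.248]
ft_force: [0.0, -0.9, -2.6]
width: 0.0125
```

```bash
python3 o.py
```

```text
17.5 [0.5575 0.1083 0.0992] yaw [3.1397e+00 1.8000e-03 1.2475e+00] F [ 0.05 -0.91 -2.6 ] M [-0.005 -0.008  0.101] tq6 -0.373 w 0.0125 dialR 4.968 dialL 1.826
```

{"method": "apply_moves", "body": {
  "rows": [0,0,0,0,0,0,1]
}}

```text
clock: 17.62
ee_pos: [0.5575, 0.1083, 0.0992]
tool_rot: [3.14, 0.002, 1.229]
ft_force: [1.3, -0.9, -1.1]
width: 0.0126
```

```bash
python3 o.py
```

```text
17.62 [0.5575 0.1083 0.0992] yaw [3.1397e+00 1.8000e-03 1.2288e+00] F [ 1.31 -0.87 -1.13] M [-0.018 -0.042  0.094] tq6 -0.4 w 0.0126 dialR 4.986 dialL 1.845
```

{"method": "apply_moves", "body": {
  "rows": [0,0,0,0,0,0,1]
}}

```text
clock: 17.75
ee_pos: [0.5575, 0.1083, 0.0992]
tool_rot: [3.14, 0.002, 1.21]
ft_force: [-0.4, -1.1, -2.0]
width: 0.0128
```

```bash
python3 o.py
```

```text
17.75 [0.5575 0.1083 0.0992] yaw [3.1396e+00 1.8000e-03 1.2101e+00] F [-0.36 -1.13 -1.99] M [-0.005 -0.046  0.085] tq6 -0.406 w 0.0128 dialR 5.005 dialL 1.863
```

{"method": "apply_moves", "body": {
  "rows": [0,0,0,0,0,0,1]
}}

```text
clock: 17.88
ee_pos: [0.5576, 0.1083, 0.0992]
tool_rot: [3.14, 0.002, 1.191]
ft_force: [0.1, 0.1, -2.3]
width: 0.0129
```

```bash
python3 o.py
```

```text
17.88 [0.5576 0.1083 0.0992] yaw [3.1395e+00 1.7000e-03 1.1914e+00] F [ 0.09  0.15 -2.3 ] M [-0.056 -0.073  0.059] tq6 -0.401 w 0.0129 dialR 5.024 dialL 1.882
```

{"method": "apply_moves", "body": {
  "rows": [0,0,0,0,0,0,1]
}}

```text
clock: 18.0
ee_pos: [0.5576, 0.1083, 0.0992]
tool_rot: [3.139, 0.002, 1.173]
ft_force: [0.3, -0.4, -2.2]
width: 0.013
```

```bash
python3 o.py
```

```text
18.0 [0.5576 0.1083 0.0992] yaw [3.1395e+00 1.7000e-03 1.1727e+00] F [ 0.3  -0.43 -2.23] M [ 0.003 -0.069  0.091] tq6 -0.399 w 0.013 dialR 5.043 dialL 1.901
```

{"method": "apply_moves", "body": {
  "rows": [0,0,0,0,0,0,1]
}}

```text
clock: 18.12
ee_pos: [0.5576, 0.1083, 0.0992]
tool_rot: [3.139, 0.002, 1.154]
ft_force: [0.9, 0.0, -2.0]
width: 0.013
```

```bash
python3 o.py
```

```text
18.12 [0.5576 0.1083 0.0992] yaw [3.1394e+00 1.6000e-03 1.1540e+00] F [ 0.92  0.05 -2.01] M [-0.007 -0.1    0.141] tq6 -0.397 w 0.013 dialR 5.061 dialL 1.92
```

{"method": "apply_moves", "body": {
  "rows": [0,0,0,0,0,0,1]
}}

```text
clock: 18.25
ee_pos: [0.5576, 0.1083, 0.0992]
tool_rot: [3.139, 0.002, 1.135]
ft_force: [0.8, -0.4, -1.6]
width: 0.0127
```

```bash
python3 o.py
```

```text
18.25 [0.5576 0.1083 0.0992] yaw [3.1394e+00 1.6000e-03 1.1352e+00] F [ 0.82 -0.39 -1.59] M [-0.071 -0.098  0.13 ] tq6 -0.399 w 0.0127 dialR 5.08 dialL 1.938
```

{"method": "apply_moves", "body": {
  "rows": [0,0,0,0,0,0,1]
}}

```text
clock: 18.38
ee_pos: [0.5576, 0.1083, 0.0991]
tool_rot: [3.139, 0.002, 1.117]
ft_force: [0.7, -1.2, -2.2]
width: 0.0127
```

```bash
python3 o.py
```

```text
18.38 [0.5576 0.1083 0.0991] yaw [3.1393e+00 1.5000e-03 1.1166e+00] F [ 0.66 -1.17 -2.23] M [-0.033 -0.117  0.158] tq6 -0.415 w 0.0127 dialR 5.099 dialL 1.957
```

{"method": "apply_moves", "body": {
  "rows": [0,0,0,0,0,0,1]
}}

```text
clock: 18.5
ee_pos: [0.5576, 0.1082, 0.0992]
tool_rot: [3.139, 0.001, 1.098]
ft_force: [0.0, -0.2, -1.9]
width: 0.0132
```

```bash
python3 o.py
```

```text
18.5 [0.5576 0.1082 0.0992] yaw [3.1392e+00 1.5000e-03 1.0979e+00] F [ 0.04 -0.16 -1.89] M [-0.01  -0.121  0.047] tq6 -0.439 w 0.0132 dialR 5.117 dialL 1.976
```

{"method": "apply_moves", "body": {
  "rows": [0,0,0,0,0,0,1]
}}

```text
clock: 18.62
ee_pos: [0.5576, 0.1083, 0.0992]
tool_rot: [3.139, 0.001, 1.079]
ft_force: [0.9, -1.3, -2.1]
width: 0.0129
```

```bash
python3 o.py
```

```text
18.62 [0.5576 0.1083 0.0992] yaw [3.1392e+00 1.4000e-03 1.0791e+00] F [ 0.91 -1.33 -2.08] M [-0.086 -0.14   0.061] tq6 -0.464 w 0.0129 dialR 5.136 dialL 1.995
```

{"method": "apply_moves", "body": {
  "rows": [0,0,0,0,0,0,1]
}}

```text
clock: 18.75
ee_pos: [0.5576, 0.1082, 0.0992]
tool_rot: [3.139, 0.001, 1.06]
ft_force: [0.7, -0.1, -2.2]
width: 0.0126
```

```bash
python3 o.py
```

```text
18.75 [0.5576 0.1082 0.0992] yaw [3.1392e+00 1.4000e-03 1.0603e+00] F [ 0.66 -0.13 -2.19] M [-0.089 -0.114  0.03 ] tq6 -0.516 w 0.0126 dialR 5.155 dialL 2.013
```

{"method": "apply_moves", "body": {
  "rows": [0,0,0,0,0,0,1]
}}

```text
clock: 18.88
ee_pos: [0.5576, 0.1082, 0.0992]
tool_rot: [3.139, 0.001, 1.042]
ft_force: [1.2, -0.0, -3.0]
width: 0.0125
```

```bash
python3 o.py
```

```text
18.88 [0.5576 0.1082 0.0992] yaw [3.1392e+00 1.3000e-03 1.0416e+00] F [ 1.23 -0.02 -3.02] M [-0.01  -0.097 -0.015] tq6 -0.436 w 0.0125 dialR 5.174 dialL 2.032
```

{"method": "apply_moves", "body": {
  "rows": [0,0,0,0,0,0,1]
}}

```text
clock: 19.0
ee_pos: [0.5576, 0.1082, 0.0992]
tool_rot: [3.139, 0.001, 1.023]
ft_force: [0.3, -0.3, -2.0]
width: 0.0129
```

```bash
python3 o.py
```

```text
19.0 [0.5576 0.1082 0.0992] yaw [3.1391e+00 1.2000e-03 1.0229e+00] F [ 0.33 -0.27 -1.96] M [-0.059 -0.128  0.082] tq6 -0.439 w 0.0129 dialR 5.192 dialL 2.051
```

{"method": "apply_moves", "body": {
  "rows": [0,0,0,0,0,0,1]
}}

```text
clock: 19.12
ee_pos: [0.5576, 0.1082, 0.0992]
tool_rot: [3.139, 0.001, 1.004]
ft_force: [1.3, 0.1, -2.7]
width: 0.0126
```

```bash
python3 o.py
```

```text
19.12 [0.5576 0.1082 0.0992] yaw [3.1391e+00 1.2000e-03 1.0042e+00] F [ 1.31  0.13 -2.69] M [-0.056 -0.121  0.036] tq6 -0.44 w 0.0126 dialR 5.211 dialL 2.069
```

{"method": "apply_moves", "body": {
  "rows": [0,0,0,0,0,0,1]
}}

```text
clock: 19.25
ee_pos: [0.5576, 0.1082, 0.0992]
tool_rot: [3.139, 0.001, 0.986]
ft_force: [1.1, -0.3, -2.8]
width: 0.0125
```

```bash
python3 o.py
```

```text
19.25 [0.5576 0.1082 0.0992] yaw [3.1391e+00 1.2000e-03 9.8550e-01] F [ 1.14 -0.34 -2.8 ] M [-0.102 -0.066  0.052] tq6 -0.439 w 0.0125 dialR 5.23 dialL 2.088
```

{"method": "apply_moves", "body": {
  "rows": [0,0,0,0,0,0,1]
}}

```text
clock: 19.38
ee_pos: [0.5576, 0.1082, 0.0992]
tool_rot: [3.139, 0.001, 0.967]
ft_force: [0.3, -0.4, -1.6]
width: 0.0127
```

```bash
python3 o.py
```

```text
19.38 [0.5576 0.1082 0.0992] yaw [3.1391e+00 1.1000e-03 9.6680e-01] F [ 0.34 -0.38 -1.64] M [-0.066 -0.11   0.035] tq6 -0.439 w 0.0127 dialR 5.248 dialL 2.107
```

{"method": "apply_moves", "body": {
  "rows": [0,0,0,0,0,0,1]
}}

```text
clock: 19.5
ee_pos: [0.5576, 0.1082, 0.0992]
tool_rot: [3.139, 0.001, 0.948]
ft_force: [0.8, -0.7, -1.9]
width: 0.0127
```

```bash
python3 o.py
```

```text
19.5 [0.5576 0.1082 0.0992] yaw [3.139e+00 1.100e-03 9.481e-01] F [ 0.83 -0.73 -1.95] M [-0.081 -0.154  0.162] tq6 -0.352 w 0.0127 dialR 5.267 dialL 2.125
```

{"method": "apply_moves", "body": {
  "rows": [0,0,0,0,0,0,0.8]
}}

```text
clock: 19.62
ee_pos: [0.5576, 0.1082, 0.0992]
tool_rot: [3.139, 0.001, 0.933]
ft_force: [-0.1, -0.7, -1.9]
width: 0.0125
```

```bash
python3 o.py
```

```text
19.62 [0.5576 0.1082 0.0992] yaw [3.139e+00 1.100e-03 9.333e-01] F [-0.05 -0.72 -1.9 ] M [-0.144 -0.11   0.27 ] tq6 -0.03 w 0.0125 dialR 5.282 dialL 2.14
```

{"method": "apply_moves", "body": {
  "rows": [0,0,0,0,0,0,0.7]
}}

```text
clock: 19.75
ee_pos: [0.5577, 0.1082, 0.0992]
tool_rot: [3.139, 0.001, 0.92]
ft_force: [1.4, -1.2, -2.0]
width: 0.0123
```

```bash
python3 o.py
```

```text
19.75 [0.5577 0.1082 0.0992] yaw [3.1388e+00 1.0000e-03 9.2040e-01] F [ 1.42 -1.17 -2.05] M [-0.23  -0.174  0.422] tq6 0.122 w 0.0123 dialR 5.295 dialL 2.153
```

Left dial is held at about 2.14. Backing off and releasing.

{"method": "apply_moves", "body": {
  "rows": [0,0,0,0,0,0,-1.2,0,0,0,0,0,0,-1.2]
}}

```text
clock: 20.0
ee_pos: [0.5576, 0.1082, 0.0992]
tool_rot: [3.139, 0.001, 0.965]
ft_force: [1.4, -0.8, -2.3]
width: 0.0127
```

```bash
python3 o.py
```

```text
20.0 [0.5576 0.1082 0.0992] yaw [3.139e+00 1.200e-03 9.646e-01] F [ 1.39 -0.8  -2.35] M [-0.087 -0.028 -0.044] tq6 0.586 w 0.0127 dialR 5.251 dialL 2.109
```

{"method": "apply_moves", "body": {
  "rows": [40,0,0,0,0,0,0,40,0,0,0,0,0,0,40,0,0,0,0,0,0,40,0,0,-2,0,0,0,40,0,0,-2,0,0,0,40,0,0,-2,0,0,0,40,0,0,0,0,0,0]
}}

```text
clock: 20.88
ee_pos: [0.5574, 0.1085, 0.1609]
tool_rot: [3.139, 0.001, 0.965]
ft_force: [0.2, -0.6, -0.1]
width: 0.034
```

```bash
python3 o.py
python3 - <<'E'
from h import *
from station import imaging
import cv2
k=box(P,[-.0715,-.016,.16]);print(k)
go(k,P[2]+np.pi/2)
im=imaging.camera("wrist");cv2.imwrite("pics/wrist4.png",im["pixels"][:,:,::-1])
E
```

```text
20.88 [0.5574 0.1085 0.1609] yaw [3.1395e+00 1.0000e-03 9.6470e-01] F [ 0.17 -0.64 -0.12] M [0.017 0.045 0.056] tq6 -0.002 w 0.034 dialR 5.25 dialL 2.109
[0.47948933 0.01953236 0.16      ]
t 20.88 pos [0.5574 0.1085 0.1609] rot [3.139e+00 1.000e-03 9.650e-01] w 0.034
F [ 0.17 -0.64 -0.12] M [0.017 0.045 0.056] q [ 0.06  0.17  1.56 -0.    1.41  0.66]
shift now-frame cm [-11.75  -1.33   0.1 ] turn deg [  0.1    0.09 -30.84] shift in final frame [-9.41 -7.17  0.09]
```

View pics/wrist4.png

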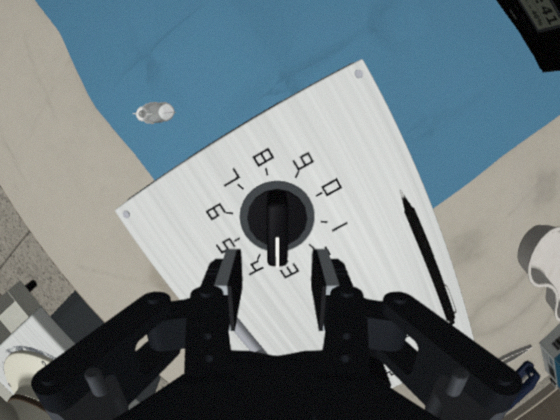

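Left pointer stands between 3 and 4, just past 3 (line at (278,250)). That fits 2.11 rad. On to the bolt knob.

{"method": "apply_moves", "body": {
  "rows": [45,0,0,0,0,0,-10,45,0,0,0,0,0,-10,45,0,0,0,0,0,-10.8,45,-3.1,-2.4,0,0,0,0,45,-3.1,-2.4,0,0,0,0,45,-3.1,-2.4,0,0,0,0,45,0,0,0,0,0,0]
}}

```text
clock: 21.8
ee_pos: [0.4747, 0.0179, 0.1519]
tool_rot: [-3.132, 0.003, 1.514]
ft_force: [0.6, 0.6, 0.9]
width: 0.0381
```

Run:
```python
from h import *
from station import imaging
import cv2
k=box(P,[-.0715,-.016,.125])
im=imaging.camera("wrist");cv2.imwrite("pics/wrist5.png",im["pixels"][:,:,::-1])
go(k,P[2]+np.pi/2)
```

```text
t 21.85 pos [0.4754 0.0186 0.152 ] rot [-3.132e+00  2.000e-03  1.515e+00] w 0.0384
F [ 0.23  0.77 -0.54] M [ 0.017 -0.027  0.017] q [-0.12 -0.01  1.77 -0.    1.39 -0.06]
shift now-frame cm [0.13 0.43 2.69] turn deg [-0.56  0.14  0.68] shift in final frame [0.12 0.4  2.7 ]
```

View pics/wrist5.png

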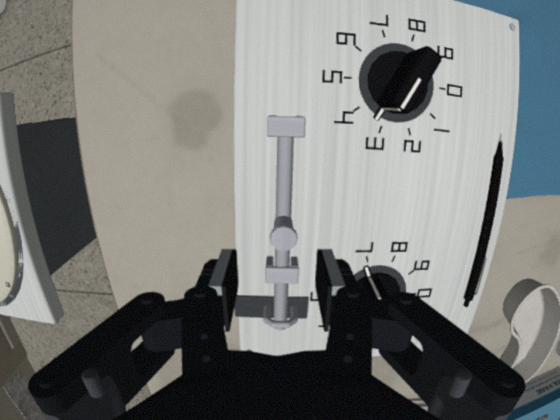

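Knob is at (284,238), slightly right of the jaw centre, which agrees with the 4 mm correction.

{"method": "apply_moves", "body": {
  "rows": [45,0.1,0.4,0.5,-0.5,0.1,0.6,45,0,0,0,0,0,0,45,0,0,1.2,0,0,0,45,0,0,0,0,0,0]
}}

```text
clock: 22.35
ee_pos: [0.4804, 0.021, 0.1321]
tool_rot: [-3.139, -0.0, 1.505]
ft_force: [0.3, 0.1, 0.1]
width: 0.0386
```

Run:
```python
from h import *
go(box(P,[-.0715,-.016,.107]),P[2]+np.pi/2)
```

```text
t 22.35 pos [0.4804 0.021  0.1321] rot [-3.139 -0.     1.505] w 0.0386
F [0.3  0.1  0.05] M [-0.037  0.026 -0.039] q [-0.12  0.01  1.79 -0.    1.34 -0.05]
shift now-frame cm [-0.15 -0.07  2.51] turn deg [-0.15 -0.    0.14] shift in final frame [-0.15 -0.08  2.51]
```

{"method": "apply_moves", "body": {
  "rows": [45,-0.1,-0.1,1.2,-0.1,0,0.1,45,0,0,0.8,0,0,0,45,0,0,0,0,0,0]
}}

```text
clock: 22.72
ee_pos: [0.479, 0.0202, 0.1103]
tool_rot: [-3.14, -0.0, 1.504]
ft_force: [-0.4, -0.0, -0.2]
width: 0.0385
```

Run:
```python
from h import *
go(box(P,[-.0715,-.016,.107]),P[2]+np.pi/2)
```

```text
t 22.73 pos [0.479  0.0202 0.1103] rot [-3.14  -0.     1.504] w 0.0385
F [-0.39 -0.02 -0.25] M [-0.006  0.039  0.026] q [-0.12  0.03  1.82 -0.    1.29 -0.05]
shift now-frame cm [-0.06  0.05  0.33] turn deg [-0.08 -0.    0.05] shift in final frame [-0.06  0.05  0.33]
```

{"method": "apply_moves", "body": {
  "rows": [45,-0.1,0,0.3,0,0,0,0,0,0,0,0,0,0,0,0,0,0,0,0,0,0,0,0,0,0,0,0,0,0,0,0,0,0,0,0,0,0,0,0,0],
  "force": 25
}}

```text
schema error: expected a multiple of 7 numbers
```

```bash
python3 o.py
```

```text
22.73 [0.479  0.0202 0.1103] yaw [-3.1403 -0.      1.5037] F [-0.39 -0.02 -0.25] M [-0.006  0.039  0.026] tq6 -0.0 w 0.0385 dialR 4.711 dialL 1.57
```

{"method": "apply_moves", "body": {
  "rows": [0,0.1,0,0,0,0,0]
}}

```text
clock: 22.85
ee_pos: [0.4792, 0.0212, 0.1104]
tool_rot: [-3.14, -0.0, 1.504]
ft_force: [0.0, -0.3, -0.2]
width: 0.0215
```

```bash
python3 o.py
```

```text
22.85 [0.4792 0.0212 0.1104] yaw [-3.1404 -0.      1.5037] F [ 0.04 -0.26 -0.16] M [ 0.076  0.008 -0.006] tq6 -0.097 w 0.0215 dialR 4.712 dialL 1.57
```

The first call was refused because of a miscounted list, so only a 1 mm shift ran, with the jaws starting to close. It did no harm. Closing now.

{"method": "apply_moves", "body": {
  "rows": [20,-0.1,0,0.2,0,0,0,0,0,0,0,0,0,0,0,0,0,0,0,0,0,0,0,0,0,0,0,0],
  "force": 25
}}

```text
clock: 23.35
ee_pos: [0.4784, 0.0202, 0.1087]
tool_rot: [-3.139, -0.0, 1.504]
ft_force: [-0.7, 0.3, -1.4]
width: 0.0143
```

```bash
python3 o.py
```

```text
23.35 [0.4784 0.0202 0.1087] yaw [-3.1391e+00 -2.0000e-04  1.5038e+00] F [-0.74  0.32 -1.36] M [ 0.128  0.207 -0.005] tq6 -0.016 w 0.0143 dialR 4.711 dialL 1.57
```

{"method": "apply_moves", "body": {
  "rows": [0,0.1,0,0,0,0,0]
}}

```text
clock: 23.48
ee_pos: [0.4785, 0.021, 0.1087]
tool_rot: [-3.139, 0.0, 1.504]
ft_force: [-1.6, -2.2, -0.9]
width: 0.014
```

```bash
python3 o.py
```

```text
23.48 [0.4785 0.021  0.1087] yaw [-3.1392e+00  2.0000e-04  1.5037e+00] F [-1.61 -2.19 -0.89] M [-0.426  0.299 -0.05 ] tq6 -0.111 w 0.014 dialR 4.712 dialL 1.57
```

{"method": "apply_moves", "body": {
  "rows": [0,0.1,0,0,0,0,0]
}}

```text
clock: 23.6
ee_pos: [0.4786, 0.0219, 0.1087]
tool_rot: [-3.139, 0.001, 1.504]
ft_force: [-1.2, -2.6, -0.4]
width: 0.014
```

```bash
python3 o.py
```

```text
23.6 [0.4786 0.0219 0.1087] yaw [-3.1392e+00  6.0000e-04  1.5037e+00] F [-1.18 -2.62 -0.42] M [-0.402  0.314 -0.035] tq6 -0.065 w 0.014 dialR 4.711 dialL 1.57
```

{"method": "apply_moves", "body": {
  "rows": [0,0.1,0,0,0,0,0]
}}

```text
clock: 23.72
ee_pos: [0.4787, 0.0229, 0.1087]
tool_rot: [-3.139, 0.001, 1.504]
ft_force: [-1.5, -2.3, 0.5]
width: 0.0138
```

```bash
python3 o.py
```

```text
23.73 [0.4787 0.0229 0.1087] yaw [-3.1392e+00  8.0000e-04  1.5036e+00] F [-1.52 -2.29  0.53] M [-0.412  0.312 -0.045] tq6 -0.063 w 0.0138 dialR 4.712 dialL 1.57
```

2.7 mm at only ~2.5 N, so the bolt is free.

{"method": "apply_moves", "body": {
  "rows": [0,0.2,0,0,0,0,0,0,0.3,0,0,0,0,0]
}}

```text
clock: 23.98
ee_pos: [0.479, 0.028, 0.1087]
tool_rot: [-3.139, 0.001, 1.503]
ft_force: [-0.6, -2.6, -0.3]
width: 0.0142
```

```bash
python3 o.py
```

```text
23.98 [0.479  0.028  0.1087] yaw [-3.1393e+00  1.0000e-03  1.5034e+00] F [-0.59 -2.62 -0.35] M [-0.473  0.27  -0.028] tq6 -0.224 w 0.0142 dialR 4.712 dialL 1.57
```

{"method": "apply_moves", "body": {
  "rows": [0,0.3,0,0,0,0,0,0,0.3,0,0,0,0,0,0,0.3,0,0,0,0,0,0,0.3,0,0,0,0,0,0,0.2,0,0,0,0,0]
}}

```text
clock: 24.6
ee_pos: [0.4802, 0.0432, 0.1087]
tool_rot: [-3.14, 0.001, 1.504]
ft_force: [-1.1, -2.4, -0.6]
width: 0.014
```

```bash
python3 o.py
```

```text
24.6 [0.4802 0.0432 0.1087] yaw [-3.1396e+00  1.0000e-03  1.5037e+00] F [-1.06 -2.43 -0.58] M [-0.437  0.147 -0.012] tq6 -0.107 w 0.014 dialR 4.711 dialL 1.57
```

At 23 mm. Finishing slowly: to 28.5 mm, then feel for the stop.

{"method": "apply_moves", "body": {
  "rows": [0,0.2,0,0,0,0,0,0,0.2,0,0,0,0,0]
}}

```text
clock: 24.85
ee_pos: [0.4805, 0.0475, 0.1087]
tool_rot: [-3.14, 0.001, 1.504]
ft_force: [0.3, -2.1, -0.5]
width: 0.0138
```

```bash
python3 o.py
```

```text
24.85 [0.4805 0.0475 0.1087] yaw [-3.1396e+00  1.0000e-03  1.5037e+00] F [ 0.3  -2.09 -0.51] M [-0.426  0.141 -0.028] tq6 -0.133 w 0.0138 dialR 4.712 dialL 1.57
```

{"method": "apply_moves", "body": {
  "rows": [0,0.1,0,0,0,0,0]
}}

```text
clock: 24.98
ee_pos: [0.4806, 0.0486, 0.1087]
tool_rot: [-3.14, 0.001, 1.504]
ft_force: [-0.9, -2.9, -1.3]
width: 0.0138
```

```bash
python3 o.py
```

```text
24.98 [0.4806 0.0486 0.1087] yaw [-3.1397e+00  9.0000e-04  1.5037e+00] F [-0.95 -2.92 -1.34] M [-0.459  0.165  0.002] tq6 -0.046 w 0.0138 dialR 4.711 dialL 1.57
```

{"method": "apply_moves", "body": {
  "rows": [0,0.1,0,0,0,0,0]
}}

```text
clock: 25.1
ee_pos: [0.4807, 0.0496, 0.1087]
tool_rot: [-3.14, 0.001, 1.504]
ft_force: [0.6, -2.2, -0.7]
width: 0.0142
```

```bash
python3 o.py
```

```text
25.1 [0.4807 0.0496 0.1087] yaw [-3.1397e+00  9.0000e-04  1.5038e+00] F [ 0.6  -2.25 -0.74] M [-0.414  0.134 -0.054] tq6 -0.074 w 0.0142 dialR 4.711 dialL 1.57
```

{"method": "apply_moves", "body": {
  "rows": [0,0.05,0,0,0,0,0]
}}

```text
clock: 25.22
ee_pos: [0.4807, 0.0502, 0.1087]
tool_rot: [-3.14, 0.001, 1.504]
ft_force: [-0.2, -1.7, -0.8]
width: 0.014
```

```bash
python3 o.py
```

```text
25.23 [0.4807 0.0502 0.1087] yaw [-3.1397e+00  9.0000e-04  1.5038e+00] F [-0.22 -1.71 -0.8 ] M [-0.361  0.185 -0.064] tq6 -0.027 w 0.014 dialR 4.711 dialL 1.57
```

{"method": "apply_moves", "body": {
  "rows": [0,0.05,0,0,0,0,0]
}}

```text
clock: 25.35
ee_pos: [0.4807, 0.0504, 0.1087]
tool_rot: [-3.14, 0.002, 1.504]
ft_force: [-1.4, -7.6, -0.5]
width: 0.0143
```

```bash
python3 o.py
```

```text
25.35 [0.4807 0.0504 0.1087] yaw [-3.1397e+00  1.6000e-03  1.5037e+00] F [-1.39 -7.61 -0.55] M [-1.264e+00  1.750e-01  1.000e-03] tq6 -0.065 w 0.0143 dialR 4.712 dialL 1.57
```

The stop shows as a rise to 7.6 N at 30 mm. Easing off, releasing and lifting.

{"method": "apply_moves", "body": {
  "rows": [0,-0.05,0,0,0,0,0,45,0,0,0,0,0,0,45,0,0,0,0,0,0,45,0,0,0,0,0,0,45,0,0,-2,0,0,0,45,0,0,-3,0,0,0,45,0,0,-4,0,0,0,45,0,0,-4,0,0,0,45,0,0,0,0,0,0]
}}

```text
clock: 26.48
ee_pos: [0.4807, 0.0506, 0.2426]
tool_rot: [-3.139, 0.0, 1.504]
ft_force: [0.3, 0.4, -0.4]
width: 0.0383
```

```bash
python3 o.py
python3 - <<'E'
from h import *
from station import imaging
import cv2
im=imaging.camera("wrist");cv2.imwrite("pics/wrist6.png",im["pixels"][:,:,::-1])
c=imaging.camera("scene");cv2.imwrite("pics/scene6.png",cv2.resize(c["pixels"][140:300,210:420,::-1],None,fx=3.5,fy=3.5,interpolation=cv2.INTER_CUBIC))
for n in ("saline_ampoule","vial_open","pen_1","bolt_knob"):
    print(n,[(r["centre"],round(r["confidence"],2)) for r in imaging.find_in(n,"scene")[:2]])
print("knob px expected at 0 / 30mm",proj(c,box(P,[-.072,-.016,.12])),proj(c,box(P,[-.072,.014,.12])))
E
```

```text
26.48 [0.4807 0.0506 0.2426] yaw [-3.1394  0.      1.5039] F [ 0.29  0.44 -0.41] M [0.013 0.004 0.01 ] tq6 -0.0 w 0.0383 dialR 4.711 dialL 1.57
saline_ampoule [([275.7, 260.1], 0.69), ([185.6, 342.8], 0.59)]
vial_open []
pen_1 [([177.3, 300.3], 0.53)]
bolt_knob [([208.9, 334.6], 0.87)]
knob px expected at 0 / 30mm [347.10031109 201.93136819] [337.01322064 207.41711544]
```

View pics/wrist6.png

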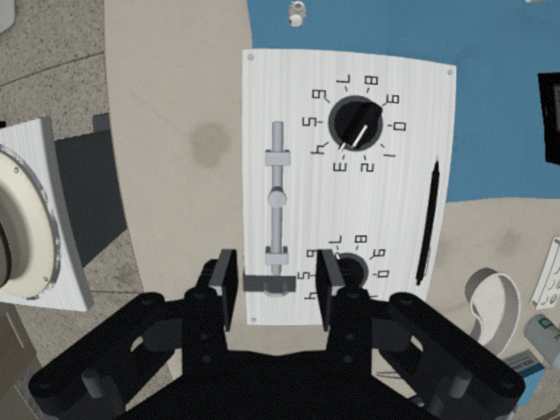

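View pics/scene6.png

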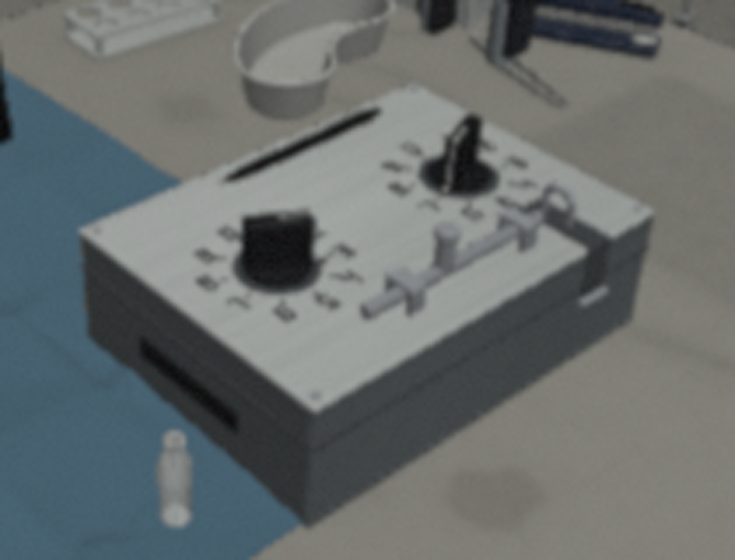

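The wrist picture shows the knob at (277,198), midway between the guides, with the rod sticking out past the left guide. In the scene picture the staple at (557,200) is empty, and the pen and ampoule are where they were.

```bash
python3 -c "
from station import close_job
print(close_job())"
```

```text
the job is handed in; nothing more can be done
None
```

The box is unlocked and the job was handed in at about 26.5 s of the allowed 67 s.

- **Right dial:** I turned it counter-clockwise and felt its pin at about 4.30 rad. The most torque I read was 0.43 N m, under the 0.7 N m limit. I eased it back off the pin and left it at about 4.33 rad.
- **Left dial:** I turned it clockwise and felt its pin at about 2.14 rad, with at most 0.42 N m. It was left at about 2.11 rad. That is inside the 1.585–2.185 band, but only 0.08 rad from the upper edge.
- **Bolt:** It slid the full 30 mm at about 2.5 N. I felt its stop at 7.6 N, then let go and lifted the arm clear to 0.24 m.

**Last checks:**
- **Forces:** The wrist forces were near zero after lifting, so the robot is touching nothing.
- **Bolt:** The pictures show its end out of the staple. The knob was found within 3 px of where a 30 mm draw should put it.
- **Pen and ampoule:** They look unmoved in the pictures. The ampoule was found within 1 px of its first position. The pen detection shifted about 13 px, but the picture shows the pen in its old place, so I took that as detector noise.
- **Vial:** I could not check it at the end because the network did not find it in the scene picture. The arm stayed well clear of it.

One move call was refused because I miscounted its list of numbers; it had no effect on the scene.

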